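# Set the straightedge under the clamp of the scribing base

## Robot

A 6-joint arm with a two-finger parallel gripper is mounted at the origin on a cart in front of the work surface, level with it; the furniture and walls round the work are solid. World frame = base frame: x ahead of the robot, y to its left, z up, the work surface at z = 0. Lengths are in m, angles in rad, forces in N, time in s.
With the tool pointing down it reaches from about 0.35 to 0.875 m from the base axis. Payload 4.2 kg.
Tool frame: the origin (TCP) lies between the finger pads, 19 mm behind the fingertips; this is the grasp point; z points along the fingers, y is the line along which they close (so a half turn about z gives the same grasp; the last joint's range is limited). The gripper opens to 87 mm and grips with 3 to 60 N. Pads are 19 mm wide; open, the fingers measure 117 mm over their backs; the gripper's body (75 mm by 190 mm) begins 51 mm behind the grasp point.
Start: joints at [-1.054, 0.385, 0.008, 0, -1.194, -0.259], TCP at [0.159, -0.604, 0.241] pointing down, gripper open.
Joint ranges: [-3.14, 3.14], [-1.21, 2.06], [-1.07, 1.41], [-3.16, 2.05], [-2.99, -0.16], [-3.1, 3.1]. Speed limits (rad/s): [2.79, 2.79, 3.14, 3.14, 3.14, 3.14].

## Interface

Orientations are given as a unit quaternion [x, y, z, w].
In Python, from bench import get_obs, capture, order gives the robot as it stands. The module is installed in compiled form; this text tells all that it offers.
- The arm moves only by the tool send_rows, never from a script. Its argument "series" is a list of rows, each a list of 6 numbers: the shift along the world's x, y, z in m, then the turn, a rotation vector about the world's x, y, z in rad. In form: [[x, y, z, ax, ay, az], ...]. A call has 1 to 12 rows; each row shifts and turns the commanded pose from where the row before left it; what a row does not reach is not made up. A row lasts 1/8 s, in which the tool goes at most 62.5 mm and 10.7 degrees, less where a joint would pass 70% of its speed; a pose out of reach is approached as far as the arm can. A call is refused whole if a number of a shift passes 0.0625 or a number of a turn 0.188, either way. A call with a gripper value outside its range is refused whole. "grip" is the opening, from -1 (shut) to 1 (fully open), set as the call begins (left out, the last holds). The fingers move at their own pace and stop on an object; the grip force is fixed at half the most. Time passes only in rows, so rows that do not move let the fingers close. It gives the time, the measured TCP pose, the force, the opening and the grip force at its end, in the units of the state.
- get_obs(): the state, without advancing time (a new reading comes with each control period).
- capture(name): name is "side" or "top" or "wrist"; returns a dict with "pixels" (400x640x3 uint8, red, green, blue), "z_map" (400x640 float32, m along the optical axis (not along the pixel's ray), 0 where there is no reading), "fx", "fy", "cx", "cy" (pixels), "R" (3x3) and "t" (3): a world point X has camera coordinates R X + t; the wrist camera has in their place "tool_from_camera" (4x4, takes a point from camera to tool coordinates, whose origin is the TCP and whose axes are the flange's). Camera axes: x right, y down, z forward; pixel columns grow to the right and rows downward; lengths in m; the calibration is good to about 2 mm. A picture is of the moment at which its call begins: read the wrist's pose just before it.
- order.job_done(): hands the job in; it is judged then, once.
The state is a dict: "time": time; "qpos": joint angles; "joint_vel": joint speeds; "joint_torque": joint torques, N m; "eef_pos": TCP position; "tcp_rot": TCP orientation; "contact_force": force on the tool from outside, world axes, zero at the start; "torque": the same for the moment, N m; "grip_width": opening from 0.0 (shut) to 1.0 (fully open); "grasp_force": force on a finger pad.
Only numpy, scipy, OpenCV 4.12 (cv2) and the standard library are available. Lean on these libraries where they do the work, as an engineer would, in place of code of your own. Each camera call takes 0.05 s, during which the arm holds its last target. There are 200 camera calls.

## Task

Lay the loose straightedge on the scribing base and slide it under the raised strap until its long edge is flush against the fence, its ends level with the ends of the base, and let go of it. Then turn the wing thumbscrew clockwise until it seats, so that the strap clamps the straightedge, back it off a quarter turn so that the straightedge can just slide, and finish while still holding the thumbscrew there in the gripper. Leave the can, the timer and the dust cap alone.

Things in the scene. Friction and masses are not known exactly. Their poses are not given: they have to be found in the camera images.
- base: fixed scribing base: dark plate 122 (x) x 180 (y) x 8 mm; aluminium fence along y, top 12.5 mm up. Origin: mid-length of the fence face, at the plate's underside; x points from the open plate (x -76 to 0 mm) to the fence, z up. Clamp at y = -62 mm: screw axis at x = +22 mm; guide pins behind it.
- strap: aluminium clamp strap 58 (x) x 24 (y) x 8 mm, over the fence to base x = -15 mm. Carries the thumbscrew; does not turn; rises 1.6 mm per rad as it is backed off. Origin and axes: those of the base when seated; underside 13.8 mm above this origin (3.3 to 4.5 mm above a 6 mm straightedge on the plate at the start).
- thumbscrew_grip (a point): point on the thumbscrew's upright axis in its black two-winged grip, a bar 44 (own x) x 10 (own y, pinch here) x 27 mm (z), from 16 mm below this point to 11 mm above. Seated: 68 mm above the base's underside; rises with the strap. Bar's foot is 30 mm above the strap's top. A half turn looks the same.
- thumbscrew (a joint): thumbscrew angle, rad: 0 = seated (firm stop, strap clamping the straightedge), negative = backed off; clockwise from above increases it. Starts 2.2 to 2.9 short of the seat, can go back to -3.6, stays where left (friction 0.04 N m). At 0 the wings lie along the base's x, at a quarter turn back along its y.
- straightedge: loose aluminium straightedge 50 (x) x 180 (y) x 6 mm, about 0.24 kg, flat on the worktop at the start; an upright grip rib along its middle, 10 mm thick (x), 100 mm long (y), top 40 mm above the underside. Either long edge may go to the fence. Origin: centre of the underside. A microscope stands between it and the base, from x = 0.51 m on, 0.28 m tall.
- objective_can: bystander: cream can with a black lid, 36 mm across, 56 mm high, behind the base; origin at the underside
- lab_timer: bystander: white timer, 64x68x18 mm, to the left of the base; origin at the underside
- dust_cap: bystander: black cap, 34 mm across, 14 mm high, to the right of the straightedge; origin at the underside

How it is judged:
By the outcome, as a careful person would: the job done as asked, in the order asked, and still so for the second after the job is handed in, while the arm keeps its last pose, push and grip.
It also fails if it takes over 58 s, if anything falls off the work surface, if the arm or the gripper's body presses on something with over 40 N, if the wrist force passes 120 N, or if a joint passes its speed limit or range.

## Working session

There is one attempt and no reset: what is moved stays moved. The work goes in short steps, Python scripts to look and compute and a tool call to move; the robot and the scene stay as the last step left them, time stands still between calls to the robot, and variables do not carry over. Pictures are saved under pics/ and viewed, at most 10 in all, crops included, and the job is handed in when it is done.

Besides the shell and the picture viewer there is one more tool, called after "Call:" as name(argument=value, ...) on one line, values as JSON. send_rows: Moves the arm, as the interface text tells. Its arguments: {"type":"object","properties":{"series":{"type":"array","items":{"type":"array","items":{"type":"number"}}},"grip":{"type":"number"}},"required":["series"]}

```bash
mkdir -p pics; cat > h.py <<'E'
import numpy as np, cv2
from bench import get_obs, capture, order
def save(c,n): cv2.imwrite(f'pics/{n}.png',cv2.cvtColor(c['pixels'],cv2.COLOR_RGB2BGR))
def cloud(c):
    z=c['z_map']; v,u=np.mgrid[:z.shape[0],:z.shape[1]]
    P=np.stack([(u-c['cx'])/c['fx']*z,(v-c['cy'])/c['fy']*z,z],-1)
    return (P-c['t'])@np.array(c['R'])
E
python3 - <<'E'
from h import *
o=get_obs(); print({k:np.round(v,3) for k,v in o.items()})
for n in('top','side'):
    c=capture(n); save(c,n); np.savez(n,**c); print(n,np.round(c['R'],3).tolist(),np.round(c['t'],3),c['fx'])
a=cv2.imread('pics/top.png')
E
```

```text
{'time': np.float64(0.0), 'qpos': array([-1.054e+00,  3.860e-01,  7.000e-03, -1.000e-03, -1.194e+00,
       -2.590e-01]), 'joint_vel': array([-0.001,  0.001,  0.001, -0.001, -0.001, -0.002]), 'joint_torque': array([-0.0000e+00, -3.9066e+01,  1.8740e+01,  4.2200e+00,  1.1000e-02,
       -0.0000e+00]), 'eef_pos': array([ 0.159, -0.604,  0.24 ]), 'tcp_rot': array([-0.128,  0.992,  0.001, -0.   ]), 'contact_force': array([ 0.253, -0.647, -0.918]), 'torque': array([ 0.006, -0.005, -0.033]), 'grasp_force': np.float64(0.0), 'grip_width': np.float64(1.002)}
top [[-0.004, -0.999, -0.034], [-0.988, 0.009, -0.156], [0.156, 0.033, -0.987]] [0.232 0.538 1.206] 402.1272750384218
side [[-0.844, -0.537, -0.004], [-0.359, 0.57, -0.739], [0.398, -0.622, -0.674]] [0.566 0.146 1.247] 452.65128211094265
```

View pics/top.png

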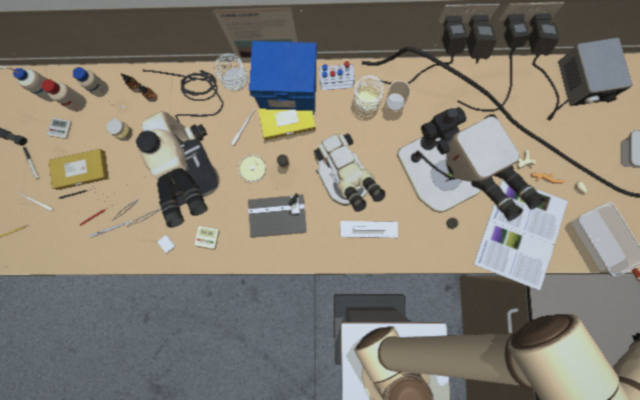

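View pics/side.png

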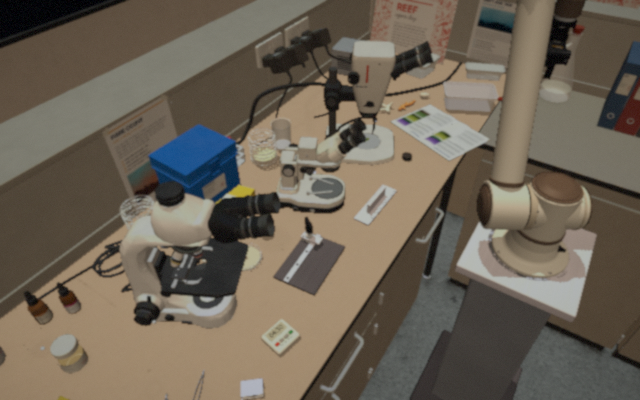

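The top view shows the base at about (277,216), with the clamp at its right end (296,203). The straightedge is at (369,230), the dust cap at (452,223) and the timer at (206,237). The base axes are roughly the world's. Next I measure these in top and side.

```bash
cat >> h.py <<'E'
def cast(c,uv,z):
    uv=np.atleast_2d(uv).astype(float); R=np.array(c['R']); C=-R.T@c['t']
    d=np.c_[(uv[:,0]-c['cx'])/c['fx'],(uv[:,1]-c['cy'])/c['fy'],np.ones(len(uv))]@R
    return C+d*((z-C[2])/d[:,2])[:,None]
def rect(P):
    r=cv2.minAreaRect((P[:,:2]*1000).astype(np.float32)); b=cv2.boxPoints(r)
    e=b[1]-b[0],b[2]-b[1]; l=max(e,key=np.linalg.norm); a=np.degrees(np.arctan2(l[1],l[0]))%180
    return np.round(r[0],1),np.round(sorted(r[1]),1),round(a,2)
E
python3 - <<'E'
from h import *
for n,roiB,roiS in(('top',(240,185,315,245),(335,215,402,243)),('side',(265,225,350,300),(345,178,405,228))):
    c=dict(np.load(n+'.npz')); im=c['pixels'].astype(int); W=cloud(c); g=im.max(2)
    for nm,(x0,y0,x1,y1),z,m in(('base',roiB,.008,(g<110)&(abs(W[...,2]-.008)<.012)),('se',roiS,.006,(im.min(2)>135)&(abs(W[...,2]-.01)<.03))):
        k=np.zeros(m.shape,np.uint8); k[y0:y1,x0:x1]=m[y0:y1,x0:x1]
        nn,l,s,_=cv2.connectedComponentsWithStats(k); i=1+s[1:,4].argmax(); v,u=np.where(l==i)
        print(n,nm,s[i],rect(cast(c,np.c_[u,v],z)), 'medz',np.median(W[l==i][:,2]))
    # wing grip: dark and high points
    x0,y0,x1,y1=roiB; Z=W[y0:y1,x0:x1]; mm=(Z[...,2]>.05)&(Z[...,2]<.12); print('grip pts',mm.sum(),np.round(np.median(Z[mm],0),3),np.round(Z[mm].min(0),3),np.round(Z[mm].max(0),3))
    k=im[y0:y1,x0:x1].max(2)
    print('cloud rib', [np.round(f(W[roiS[1]:roiS[3],roiS[0]:roiS[2]].reshape(-1,3)[W[roiS[1]:roiS[3],roiS[0]:roiS[2]].reshape(-1,3)[:,2]>.03],0),3) for f in(np.median,np.min,np.max)])
a=cv2.imread('pics/top.png')[180:250,235:405]; b=cv2.imread('pics/side.png')[170:300,265:405]
cv2.imwrite('pics/z.png',np.vstack([cv2.resize(a,(680,280),interpolation=2),cv2.copyMakeBorder(cv2.resize(b,(336,312),interpolation=2),0,0,0,344,0)]))
E
```

```text
top base [ 250  210   55   27 1176] (array([459.3, 360.6]), array([ 72.4, 171.5]), np.float32(94.59)) medz 0.007665471393542367
top se [ 335  215   67   28 1800] (array([439.3,  71.7]), array([ 85.5, 209.2]), np.float32(89.55)) medz 0.0024030029295210855
grip pts 70 [0.523 0.3   0.08 ] [0.506 0.288 0.056] [0.543 0.316 0.087]
cloud rib [array([0.438, 0.069, 0.039]), array([0.344, 0.019, 0.031]), array([0.442, 0.187, 1.282])]
side base [ 274  239   71   56 1946] (array([479.4, 366. ]), array([121. , 179.9]), np.float32(94.86)) medz 0.007822673943649928
side se [354 184  43  41 518] (array([438.2,  69.5]), array([ 52.9, 183.3]), np.float32(88.75)) medz 0.006004943123907631
grip pts 62 [0.514 0.316 0.07 ] [0.504 0.31  0.051] [0.53  0.322 0.084]
cloud rib [array([0.435, 0.085, 0.039]), array([0.033, 0.024, 0.03 ]), array([0.444, 0.996, 0.95 ])]
```

View pics/z.png

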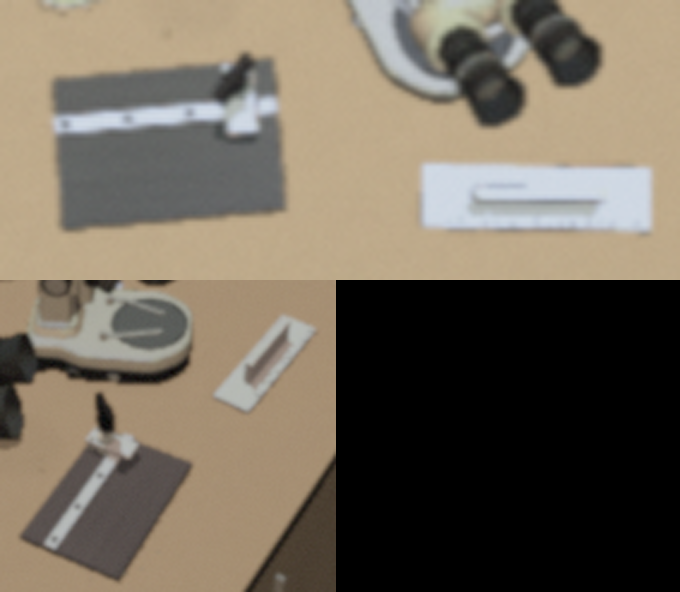

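The zoom shows the base turned about +4.7°, with its clamp at the -y end (crop 240,100). The wings point up and to the right, and the straightedge lies along world y. Before moving I check clearances around the microscopes.

```bash
python3 - <<'E'
from h import *
W=np.vstack([cloud(dict(np.load(n+'.npz'))).reshape(-1,3) for n in('top','side')])
W=W[(W[:,2]>.03)&(W[:,2]<.4)&(W[:,0]>.3)&(W[:,0]<.75)]
for y in np.arange(-.1,.56,.02):
    b=W[(abs(W[:,1]-y)<.01)]; h=b[b[:,2]>.075]; h=h[h[:,0]>.40]
    if len(h)>3: i=h[:,0].argsort()[2]; print(round(y,2),'minx',np.round(h[i],3),'maxz',h[:,2].max().round(3))
d=np.hypot(W[:,0]-.521,W[:,1]-.307); m=(d<.125)&(d>.035)&(W[:,2]>.1); print(m.sum(),np.round(W[m][:8],3))
E
```

```text
-0.1 minx [ 0.596 -0.108  0.162] maxz 0.361
-0.08 minx [ 0.603 -0.087  0.302] maxz 0.32
-0.06 minx [ 0.642 -0.069  0.137] maxz 0.231
0.06 minx [0.491 0.067 0.255] maxz 0.281
0.08 minx [0.491 0.07  0.256] maxz 0.283
0.1 minx [0.469 0.11  0.255] maxz 0.278
0.12 minx [0.465 0.127 0.259] maxz 0.283
0.14 minx [0.469 0.138 0.272] maxz 0.281
0.16 minx [0.508 0.151 0.223] maxz 0.237
0.18 minx [0.533 0.171 0.206] maxz 0.221
0.2 minx [0.605 0.196 0.15 ] maxz 0.219
0.22 minx [0.625 0.226 0.155] maxz 0.175
0.24 minx [0.631 0.232 0.156] maxz 0.172
0.3 minx [0.513 0.306 0.079] maxz 0.087
0.32 minx [0.506 0.318 0.083] maxz 0.087
0.48 minx [0.463 0.489 0.328] maxz 0.357
0.5 minx [0.451 0.508 0.325] maxz 0.367
0.52 minx [0.449 0.514 0.329] maxz 0.365
0.54 minx [0.432 0.547 0.326] maxz 0.362
0 []
```

Call:
send_rows(series=[[0.03,0.05,0.005,0,0,0.14],[0.03,0.055,0.005,0,0,0.14],[0.03,0.055,0,0,0,0.14],[0.03,0.055,0,0,0,0.14],[0.03,0.055,0,0,0,0.14],[0.03,0.055,0,0,0,0.14],[0.025,0.055,0,0,0,0.14],[0.02,0.055,0,0,0,0.14],[0.01,0.055,0,0,0,0.14],[0,0.055,0,0,0,0.037],[0,0.055,0,0,0,0]])

```text
time: 1.48
eef_pos: [0.3935, -0.0034, 0.2511]
tcp_rot: [-0.702, 0.713, 0.0, -0.0]
contact_force: [0.9, -0.1, 0.2]
grip_width: 1.001
grasp_force: 0.0
```

```bash
cat >> h.py <<'E'
from scipy.spatial.transform import Rotation as Ro
def wrist():
    o=get_obs(); c=capture('wrist'); T=np.eye(4); T[:3,:3]=Ro.from_quat(o['tcp_rot']).as_matrix(); T[:3,3]=o['eef_pos']
    M=np.linalg.inv(T@c['tool_from_camera']); c['R']=M[:3,:3]; c['t']=M[:3,3]; return o,c
def big(m):
    n,l,s,_=cv2.connectedComponentsWithStats(m.astype(np.uint8)); i=1+s[1:,4].argmax(); return l==i
E
python3 - <<'E'
from h import *
o,c=wrist(); save(c,'w1'); np.savez('w1',**{k:c[k] for k in c})
W=cloud(c); 
m=big((c['pixels'].min(2)>135)&(W[...,2]<.015)&(W[...,2]>.002)&(abs(W[...,0]-.438)<.06)&(abs(W[...,1]-.07)<.13))
v,u=np.where(m); print('se',rect(cast(c,np.c_[u,v],.006)),rect(W[m]))
r=big((W[...,2]>.03)&(W[...,2]<.05)&(abs(W[...,0]-.438)<.05)&(abs(W[...,1]-.07)<.09)); v,u=np.where(r); print('rib',rect(cast(c,np.c_[u,v],.04)))
E
```

```text
se (array([438.8,  56.9]), array([ 49.7, 156.4]), np.float32(88.65)) (array([438.9,  57.2]), array([ 49.8, 156.5]), np.float32(88.77))
rib (array([438.3,  66.7]), array([10.8, 98.7]), np.float32(88.6))
```

View pics/w1.png

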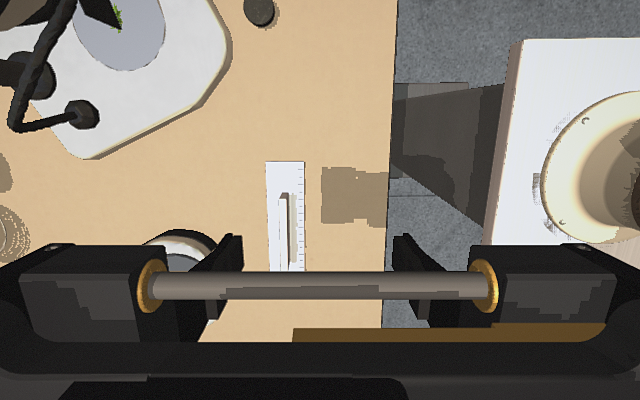

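The wrist view shows the straightedge and its rib at about (285,220), with the microscope eyepiece at lower left (180,245). I will grip the rib near its -y end, clear of the eyepieces.

Call:
send_rows(series=[[0.01,0,-0.045,0,0,-0.008],[0.01,0,-0.05,0,0,0],[0.01,0,-0.045,0,0,0],[0.007,0.015,-0.03,0,0,0],[0.007,0.016,-0.02,0,0,0],[0,0,-0.022,0,0,0],[0,0,-0.01,0,0,0],[0,0,0,0,0,0],[0,0,0,0,0,0]], grip=0.15)

```text
time: 2.65
eef_pos: [0.4384, 0.0259, 0.0299]
tcp_rot: [-0.699, 0.716, -0.0, 0.001]
contact_force: [-0.1, -1.0, -0.7]
grip_width: 0.575
grasp_force: 0.0
```

Call:
send_rows(series=[[0,0,0,0,0,0],[0,0,0,0,0,0],[0,0,0,0,0,0],[0,0,0,0,0,0],[0,0,0,0,0,0]], grip=-1)

```text
time: 3.28
eef_pos: [0.4376, 0.0258, 0.0292]
tcp_rot: [-0.699, 0.716, 0.0, -0.0]
contact_force: [-1.2, 0.8, 1.8]
grip_width: 0.114
grasp_force: 30.0
```

Call:
send_rows(series=[[-0.004,-0.006,0,0,0,0],[-0.006,-0.011,0,0,0,0],[-0.007,-0.012,0,0,0,0],[-0.007,-0.012,0,0,0,0],[-0.007,-0.012,0,0,0,0],[-0.006,-0.011,0,0,0,0],[-0.003,-0.006,0,0,0,0],[0,0,0,0,0,0]])

```text
time: 4.28
eef_pos: [0.3971, -0.0449, 0.0292]
tcp_rot: [-0.698, 0.716, 0.0, -0.001]
contact_force: [-0.5, -2.9, 1.1]
grip_width: 0.115
grasp_force: 30.0
```

Call:
send_rows(series=[[0,0,0,0,0,0],[0,0,0,0,0,0],[0,0,0,0,0,0]], grip=-0.1)

```text
time: 4.65
eef_pos: [0.3981, -0.0439, 0.0292]
tcp_rot: [-0.699, 0.715, -0.0, 0.0]
contact_force: [-0.5, 0.1, -0.1]
grip_width: 0.366
grasp_force: 0.0
```

Call:
send_rows(series=[[0,0.012,0,0,0,0],[0,0.018,0,0,0,0],[0,0.018,0,0,0,0],[0,0.008,0,0,0,0],[0,0,0,0,0,0]])

```text
time: 5.28
eef_pos: [0.3979, 0.0125, 0.0292]
tcp_rot: [-0.699, 0.715, -0.0, 0.0]
contact_force: [0.3, -0.1, 0.5]
grip_width: 0.448
grasp_force: 0.0
```

```bash
cat > se.py <<'E'
from h import *
o,c=wrist(); W=cloud(c); print(np.round(o['eef_pos'],4),o['tcp_rot'])
c2=capture('top'); V=cloud(c2)
for nm,k,X in(('w',c,W),('t',c2,V)):
    near=(np.abs(X[...,:2]-o['eef_pos'][:2])<[.05,.13]).all(-1)
    try:
        r=big((X[...,2]>.03)&(X[...,2]<.05)&near&(k['pixels'].min(2)>100)); v,u=np.where(r); print(nm,'rib',rect(cast(k,np.c_[u,v],.04)))
        m=big((k['pixels'].min(2)>135)&(X[...,2]<.015)&(X[...,2]>.002)&near); v,u=np.where(m); print(nm,'se',rect(cast(k,np.c_[u,v],.006)))
    except Exception as e: print(nm,e)
E
python3 se.py
```

```text
[0.3979 0.0125 0.0292] [-6.99085071e-01  7.15038504e-01 -6.12308248e-06  2.72569682e-05]
w rib (array([398.9, -21.6]), array([ 9.8, 61.1]), np.float32(89.22))
w se (array([398.6, -31.8]), array([ 49.6, 119.3]), np.float32(88.68))
t attempt to get argmax of an empty sequence
```

Call:
send_rows(series=[[0,0,0,0,0,0],[0,0,0,0,0,0],[0,0,0,0,0,0],[0,0,0,0,0,0],[0,0,0.005,0,0,0],[-0.005,0,0.012,0,0,0],[-0.012,0,0.018,0,0,0],[-0.015,0.005,0.015,0,0,0],[0,0.02,0.01,0,0,0],[0,0.03,0,0,0,0],[0,0.035,0,0,0,0],[0,0.035,0,0,0,0]], grip=-1)

```text
time: 6.88
eef_pos: [0.3653, 0.1377, 0.09]
tcp_rot: [-0.699, 0.716, 0.0, 0.0]
contact_force: [0.7, -0.2, -2.1]
grip_width: 0.114
grasp_force: 30.0
```

Call:
send_rows(series=[[0,0.035,0,0,0,0],[0,0.035,0,0,0,0.015],[0.005,0.035,0,0,0,0.015],[0.01,0.035,0,0,0,0.015],[0.01,0.035,0,0,0,0.015],[0.01,0.03,0,0,0,0.015],[0.01,0.02,0,0,0,0.015],[0.01,0.01,0,0,0,0.016],[0,0.005,0,0,0,0],[0,0,0,0,0,0]])

```text
time: 8.12
eef_pos: [0.4204, 0.3761, 0.0892]
tcp_rot: [0.735, -0.678, -0.0, 0.001]
contact_force: [-0.2, -0.5, -2.7]
grip_width: 0.112
grasp_force: 30.0
```

```bash
cat > b.py <<'E'
from h import *
o,c=wrist(); save(c,'w2'); W=cloud(c); print(o['eef_pos'],o['tcp_rot'],o['contact_force'])
np.savez('w2',**c)
t=capture('top'); save(t,'t2'); np.savez('t2',**t); s=capture('side'); save(s,'s2'); np.savez('s2',**s)
i=[cv2.imread(f'pics/{n}.png') for n in('w2','t2','s2')]
cv2.imwrite('pics/m2.png',np.vstack([cv2.resize(i[0],(560,350)),np.hstack([cv2.resize(i[1][170:260,230:350],(280,210),interpolation=2),cv2.resize(i[2][200:305,240:380],(280,210),interpolation=2)])]))
E
python3 b.py
```

```text
[0.42043022 0.37613265 0.08917652] [ 7.35286373e-01 -6.77756348e-01 -5.41591233e-05  5.28571843e-04] [-0.20834922 -0.50242585 -2.69690224]
```

View pics/m2.png

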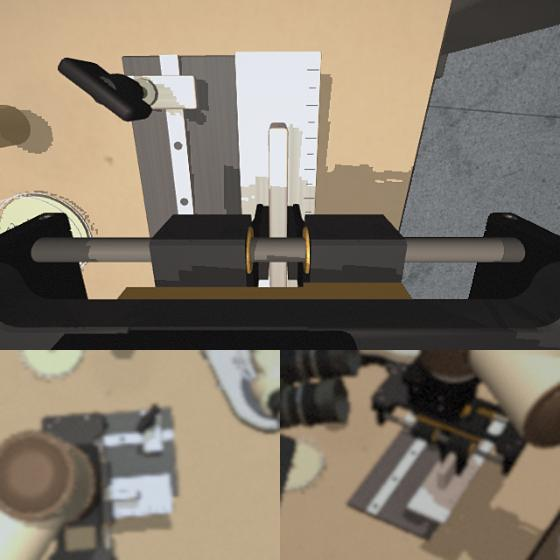

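The wrist view shows the straightedge's -y end at about row 52 and the base's -y end at about row 55. The fence runs down column 175, and the wings lie at upper left (100,90). I now fit these edges.

```bash
cat > fit.py <<'E'
from h import *
def edge(P,along,fn,lo,hi,step=.003):
    # along: axis binned; extremum of the other axis; returns (slope, value at mid), robust line
    a,b=P[:,along],P[:,1-along]; X=[];Y=[]
    for t in np.arange(lo,hi,step):
        s=b[(a>=t)&(a<t+step)]
        if len(s)>2: X.append(t+step/2);Y.append(fn(s))
    X,Y=np.array(X),np.array(Y); k=np.ones(len(X),bool)
    for _ in range(5):
        p=np.polyfit(X[k],Y[k],1); r=abs(Y-np.polyval(p,X)); k=r<max(.0008,2*np.median(r))
    return p,k.sum(),r[k].max()
def cp(c,z0,z1,bright,zp):
    W=cloud(c); g=c['pixels']; m=(W[...,2]>z0)&(W[...,2]<z1)&((g.min(2)>125) if bright else (g.max(2)<125))
    v,u=np.where(m); return cast(c,np.c_[u,v],zp)[:,:2]
E
python3 - <<'E'
from fit import *
c=dict(np.load('w2.npz',allow_pickle=True))
pl=cp(c,.003,.0115,False,.008); pl=pl[(pl[:,0]>.39)&(pl[:,0]<.56)&(pl[:,1]>.24)&(pl[:,1]<.42)]
fe=cp(c,.0095,.016,True,.0125); fe=fe[(fe[:,0]>.46)&(fe[:,0]<.55)&(fe[:,1]>.25)]
print(len(pl),len(fe),pl.min(0),pl.max(0),fe.min(0),fe.max(0))
e1=edge(pl,0,np.min,.45,.535); print('plate -y end: y(x)',e1,'deg',np.degrees(np.arctan(e1[0][0])),'y@.49',np.polyval(e1[0],.4944))
for lo,hi in((.325,.40),(.25,.40)):
    e2=edge(fe,1,np.min,lo,hi); print('fence face x(y)',e2,'deg',-np.degrees(np.arctan(e2[0][0])),'x@.367',np.polyval(e2[0],.3672))
zt=.0892-.0292+.006
se=cp(c,zt-.012,zt+.012,True,zt); se=se[(se[:,0]>.34)&(se[:,0]<.48)]
e=edge(se,0,np.min,.405,.44); print('SE -y end',e,'y@.42',np.polyval(e[0],.421))
for f in(np.min,np.max):
    e=edge(se,1,f,.29,.34); print('SE long edge',e,'deg',-np.degrees(np.arctan(e[0][0])),'x@.375',np.polyval(e[0],.376))
W=cloud(c); g=c['pixels'].max(2)
m=big((W[...,2]>.06)&(W[...,2]<.1)&(W[...,0]>.47)&(W[...,0]<.58)&(W[...,1]<.35)); P=W[m]; print('grip',np.round(P.mean(0),4),P.min(0),P.max(0)); t=P[P[:,2]>np.percentile(P[:,2],97)-.004]; print(rect(t),np.percentile(P[:,2],97))
s=W[(c['pixels'].min(2)>125)&(W[...,2]>.019)&(W[...,2]<.035)&(W[...,0]>.46)&(W[...,1]<.34)]; print('strap top z',np.median(s[:,2]),s.min(0),s.max(0))
E
```

```text
15399 2613 [0.45355448 0.2704808 ] [0.55143346 0.41999186] [0.49612528 0.27339632] [0.54256177 0.40551033]
plate -y end: y(x) (array([0.08038951, 0.23306126]), np.int64(21), np.float64(0.0005477013664399455)) deg 4.596096096956277 y@.49 0.27280583246598744
fence face x(y) (array([-0.08488594,  0.53014248]), np.int64(26), np.float64(0.0003324301451563816)) deg 4.851974609488981 x@.367 0.4989723576639846
fence face x(y) (array([-0.08474225,  0.53008923]), np.int64(36), np.float64(0.0003338615826137814)) deg 4.843800359159856 x@.367 0.49897187797321446
SE -y end (array([0.08069755, 0.23864371]), np.int64(12), np.float64(5.761194024245242e-05)) y@.42 0.2726173797151512
SE long edge (array([-0.0817786 ,  0.42757101]), np.int64(17), np.float64(0.00018638724901576254)) deg 4.675165205601838 x@.375 0.39682225056076176
SE long edge (array([-0.0850758,  0.4780897]), np.int64(17), np.float64(0.00023226945263105092)) deg 4.862774822244209 x@.375 0.44610119600057285
grip [0.5229 0.3018 0.0773] [0.50632075 0.28744528 0.06001722] [0.54473078 0.31847069 0.0855426 ]
(array([525.6, 302.9]), array([10.4, 44.2]), np.float32(144.0)) 0.08389987243966408
strap top z 0.025937182992116132 [0.48859108 0.28806006 0.02305387] [0.53881472 0.31423841 0.03414469]
```

Call:
send_rows(series=[[0.01,-0.001,0,0,0,0.001],[0.011,-0.001,-0.005,0,0,0],[0.01,-0.001,-0.012,0,0,0],[0,0,-0.015,0,0,0],[0,0,-0.01,0,0,0],[0,0,-0.006,0,0,0],[0,0,-0.002,0,0,0],[0,0,-0.001,0,0,0],[0,0,0,0,0,0]])

```text
time: 9.4
eef_pos: [0.452, 0.3741, 0.0386]
tcp_rot: [0.736, -0.677, -0.0, -0.0]
contact_force: [0.6, -0.1, -2.7]
grip_width: 0.109
grasp_force: 30.0
```

```bash
cat > rel.py <<'E'
from fit import *
import sys
zu=float(sys.argv[1])  # straightedge underside z
o,c=wrist(); save(c,sys.argv[2]); print(np.round(o['eef_pos'],4),np.round(o['tcp_rot'],4),np.round(o['contact_force'],1),np.round(o['torque'],2))
pl=cp(c,.003,.0115,False,.008); pl=pl[(pl[:,0]>.39)&(pl[:,0]<.56)&(pl[:,1]>.24)]
for lo,hi in((.455,.48),(.515,.54)):
    try: e1=edge(pl,0,np.min,lo,hi,.002); print('plate end y(x)',e1[1:],'y@.45,.49',np.polyval(e1[0],[.45,.49]))
    except Exception as e: print(e)
zt=zu+.006
se=cp(c,zt-.004,zt+.01,True,zt); se=se[(abs(se[:,0]-o['eef_pos'][0])<.06)&(se[:,1]>.25)]
x=o['eef_pos'][0]
e=edge(se,0,np.min,x-.02,x+.015,.002); print('SE -y end',e[1:],'y@.45,.49',np.polyval(e[0],[.45,.49]))
for f in(np.min,np.max):
    e=edge(se,1,f,.30,.335,.002); print('SE long',e[1:],'deg',-np.degrees(np.arctan(e[0][0])),'x@.363',np.polyval(e[0],.3635))
E
python3 rel.py .0085 w3
```

```text
[0.452  0.3741 0.0386] [ 7.359e-01 -6.771e-01 -0.000e+00 -4.000e-04] [ 0.6 -0.1 -2.7] [0.04 0.1  0.01]
plate end y(x) (np.int64(13), np.float64(2.032590438211246e-05)) y@.45,.49 [0.26884857 0.27217122]
plate end y(x) (np.int64(10), np.float64(4.90929849058519e-05)) y@.45,.49 [0.26900679 0.27226268]
SE -y end (np.int64(16), np.float64(8.695265994235202e-05)) y@.45,.49 [0.27033446 0.27358378]
SE long (np.int64(18), np.float64(0.00025165285695055717)) deg 4.684270983999034 x@.363 0.42930806091818186
SE long (np.int64(13), np.float64(0.0006453384988828192)) deg -1.5813203051529077 x@.363 0.5127275308570718
```

Call:
send_rows(series=[[0,-0.0014,-0.0008,0,0,0.001],[0,0,-0.0008,0,0,0],[0,0,0,0,0,0]])

```text
time: 9.82
eef_pos: [0.4519, 0.3724, 0.0373]
tcp_rot: [0.736, -0.677, 0.0, -0.0]
contact_force: [-1.7, -1.8, 4.1]
grip_width: 0.116
grasp_force: 30.0
```

Call:
send_rows(series=[[0.003,0.00025,0,0,0,0],[0.005,0.00042,0,0,0,0],[0.005,0.00042,0,0,0,0],[0.004,0.00034,0,0,0,0],[0,0,0,0,0,0]])

```text
time: 10.45
eef_pos: [0.469, 0.374, 0.0373]
tcp_rot: [0.736, -0.677, -0.0, -0.0]
contact_force: [-3.0, -0.5, 5.1]
grip_width: 0.11
grasp_force: 30.0
```

```bash
python3 rel.py .008 w4
```

```text
[0.469  0.374  0.0373] [ 7.362e-01 -6.768e-01 -0.000e+00 -1.000e-04] [-3.  -0.5  5.1] [-0.28  1.04 -0.04]
expected non-empty vector for x
plate end y(x) (np.int64(10), np.float64(4.928794092462496e-05)) y@.45,.49 [0.26913001 0.27239926]
SE -y end (np.int64(16), np.float64(0.0004507440452187761)) y@.45,.49 [0.26902905 0.27213987]
SE long (np.int64(18), np.float64(0.00025818698022039843)) deg 4.647769952909764 x@.363 0.4464048248226496
SE long (np.int64(14), np.float64(0.004819656140995776)) deg -12.937354355793953 x@.363 0.5238122728873514
```

Call:
send_rows(series=[[0.001,0.0001,0,0,0,0],[0.001,0.0001,0,0,0,0],[0.0005,0,0,0,0,0],[0,0,0,0,0,0]])

```text
time: 11.0
eef_pos: [0.4708, 0.3742, 0.0373]
tcp_rot: [0.736, -0.677, -0.0, 0.0]
contact_force: [-5.5, -0.6, 6.4]
grip_width: 0.112
grasp_force: 30.0
```

Call:
send_rows(series=[[0.0005,0,0,0,0,0],[0.0005,0.0001,0,0,0,0],[0,0,0,0,0,0]])

```text
time: 11.38
eef_pos: [0.4717, 0.3742, 0.0373]
tcp_rot: [0.736, -0.677, -0.0, 0.0]
contact_force: [-5.6, -1.6, 5.9]
grip_width: 0.112
grasp_force: 30.0
```

Call:
send_rows(series=[[0.0005,0,0,0,0,0],[0.0005,0.0001,0,0,0,0],[0,0,0,0,0,0]])

```text
time: 11.75
eef_pos: [0.472, 0.3742, 0.0373]
tcp_rot: [0.736, -0.677, -0.0, 0.001]
contact_force: [-8.3, -0.3, 8.3]
grip_width: 0.113
grasp_force: 30.0
```

Call:
send_rows(series=[[0.0005,0,0,0,0,0],[0.0005,0.0001,0,0,0,0],[0,0,0,0,0,0]])

```text
time: 12.12
eef_pos: [0.4721, 0.3742, 0.0373]
tcp_rot: [0.736, -0.677, -0.001, 0.002]
contact_force: [-11.4, 0.6, 9.4]
grip_width: 0.108
grasp_force: 30.0
```

Call:
send_rows(series=[[0.0005,0,0,0,0,0],[0.0005,0.0001,0,0,0,0],[0,0,0,0,0,0]])

```text
time: 12.5
eef_pos: [0.4721, 0.3742, 0.0374]
tcp_rot: [0.736, -0.677, -0.001, 0.002]
contact_force: [-13.9, 0.5, 11.7]
grip_width: 0.114
grasp_force: 30.0
```

Call:
send_rows(series=[[-0.001,0,0.0005,0,0,0],[-0.001,0,0.0005,0,0,0],[0,0,0,0,0,0]])

```text
time: 12.88
eef_pos: [0.472, 0.3742, 0.0374]
tcp_rot: [0.736, -0.677, -0.0, 0.001]
contact_force: [-6.6, 1.0, 2.9]
grip_width: 0.114
grasp_force: 30.0
```

Call:
send_rows(series=[[0,0,0,0,0,0],[0,0,0,0,0,0],[0,0,0,0,0,0]], grip=-0.45)

```text
time: 13.25
eef_pos: [0.474, 0.3747, 0.0377]
tcp_rot: [0.736, -0.677, 0.0, -0.001]
contact_force: [-0.7, -0.5, 0.1]
grip_width: 0.263
grasp_force: 0.0
```

```bash
python3 rel.py .008 w5
```

```text
[0.474  0.3747 0.0377] [ 7.361e-01 -6.768e-01  1.000e-04 -5.000e-04] [-0.7 -0.5  0.1] [ 0.01  0.06 -0.03]
plate end y(x) (np.int64(1), np.float64(1.1102230246251565e-16)) y@.45,.49 [0.26741777 0.27922429]
plate end y(x) (np.int64(10), np.float64(4.610787943121197e-05)) y@.45,.49 [0.26931565 0.27258917]
SE -y end (np.int64(17), np.float64(0.00045773162927648103)) y@.45,.49 [0.2687834  0.27191736]
SE long (np.int64(18), np.float64(0.00026709910658756497)) deg 5.052306499548775 x@.363 0.44915809414755575
SE long (np.int64(13), np.float64(0.005633127523779646)) deg -20.212121492142767 x@.363 0.5292992871097307fit.py:10: RankWarning: Polyfit may be poorly conditioned
  p=np.polyfit(X[k],Y[k],1); r=abs(Y-np.polyval(p,X)); k=r<max(.0008,2*np.median(r))
fit.py:10: RankWarning: Polyfit may be poorly conditioned
  p=np.polyfit(X[k],Y[k],1); r=abs(Y-np.polyval(p,X)); k=r<max(.0008,2*np.median(r))
fit.py:10: RankWarning: Polyfit may be poorly conditioned
  p=np.polyfit(X[k],Y[k],1); r=abs(Y-np.polyval(p,X)); k=r<max(.0008,2*np.median(r))
fit.py:10: RankWarning: Polyfit may be poorly conditioned
  p=np.polyfit(X[k],Y[k],1); r=abs(Y-np.polyval(p,X)); k=r<max(.0008,2*np.median(r))
fit.py:10: RankWarning: Polyfit may be poorly conditioned
  p=np.polyfit(X[k],Y[k],1); r=abs(Y-np.polyval(p,X)); k=r<max(.0008,2*np.median(r))
```

Call:
send_rows(series=[[0,0,0.01,0,0,0],[0,0,0.03,0,0,0],[-0.01,0,0.04,0,0,0],[-0.01,-0.01,0.045,0,0,0],[-0.01,-0.02,0.045,0,0,0],[-0.005,-0.01,0.04,0,0,0],[0,0,0,0,0,0],[0,0,0,0,0,0]])

```text
time: 14.3
eef_pos: [0.4381, 0.3342, 0.2476]
tcp_rot: [0.736, -0.677, -0.0, -0.0]
contact_force: [0.3, -0.3, -0.7]
grip_width: 0.277
grasp_force: 0.0
```

```bash
cat > hi.py <<'E'
from fit import *
import sys
o,c=wrist(); save(c,sys.argv[1]); np.savez(sys.argv[1],**c); print(np.round(o['eef_pos'],4))
box=lambda P:P[(P[:,0]>.38)&(P[:,0]<.57)&(P[:,1]>.255)&(P[:,1]<.47)]
a=-np.radians(4.8); R=np.array([[np.cos(a),-np.sin(a)],[np.sin(a),np.cos(a)]]); O=np.array([.4993,.3635])
F=lambda P:(box(P)-O)@R.T   # provisional base frame
pl=F(cp(c,.003,.0115,False,.008)); se=F(cp(c,.0105,.03,True,.014)); se=se[se[:,0]<-.012]; fe=F(cp(c,.0095,.03,True,.0125)); 
def show(n,P,al,f,lo,hi,at):
    try: e=edge(P,al,f,lo,hi,.003); print(n,e[1],'res',round(e[2]*1e3,2),'deg',round(np.degrees(np.arctan(e[0][0])),2),'mm@',np.round(np.polyval(e[0],at)*1e3,2))
    except Exception as x: print(n,x)
show('plate -x edge',pl,1,np.min,-.085,.085,[-.09,0,.09])
show('plate +x edge',pl,1,np.max,-.04,.085,[-.09,0,.09])
show('SE -x edge',se,1,np.min,-.085,.085,[-.09,0,.09])
show('fence back',fe[abs(fe[:,0]-.01)<.02],1,np.max,-.04,.085,[-.09,0,.09])
show('plate -y',pl,0,np.min,-.07,.04,[-.05,0]); show('plate +y',pl,0,np.max,-.07,.04,[-.05,0])
show('SE -y',se,0,np.min,-.046,-.018,[-.05,0]); show('SE +y',se,0,np.max,-.046,-.018,[-.05,0])
W=cloud(c); m=big((W[...,2]>.06)&(W[...,2]<.1)&(W[...,0]>.47)&(W[...,0]<.58)&(W[...,1]<.35)&(c['pixels'].max(2)<90)); v,u=np.where(m); z=np.percentile(W[m][:,2],90); print('wing',rect(cast(c,np.c_[u,v],z)),'top z',z)
E
python3 hi.py w6
```

```text
[0.4381 0.3342 0.2476]
plate -x edge 57 res 0.73 deg 0.07 mm@ [-75.69 -75.58 -75.46]
plate +x edge 38 res 0.72 deg -0.14 mm@ [44.39 44.17 43.95]
SE -x edge 57 res 0.65 deg -0.12 mm@ [-49.37 -49.56 -49.74]
fence back 37 res 0.63 deg -0.16 mm@ [13.24 12.99 12.75]
plate -y 16 res 0.0 deg -0.01 mm@ [-89.66 -89.66]
plate +y 15 res 1.9 deg -9.45 mm@ [85.42 77.1 ]
SE -y 10 res 0.0 deg -0.01 mm@ [-89.85 -89.85]
SE +y 9 res 43.31 deg -81.96 mm@ [ 159.29 -194.56]
wing (array([522.4, 299.4]), array([20.6, 43.3]), np.float32(139.58)) top z 0.0833725345861012
```

View pics/w6.png

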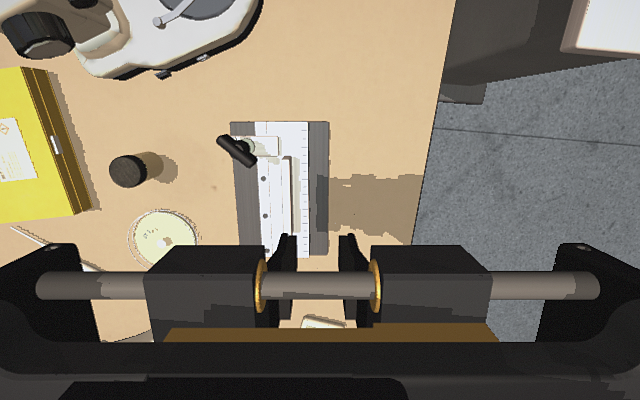

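The high view shows the straightedge parallel to the fence and touching it, with its ends within 0.2 mm of the base's. The wings are at about (237,150). Now I go to the thumbscrew.

Call:
send_rows(series=[[0.02,-0.006,-0.01,0,0,0.17],[0.025,-0.01,-0.02,0,0,0.17],[0.025,-0.01,-0.03,0,0,0.17],[0.017,-0.0052,-0.03,0,0,0.17],[0,0,-0.02,0,0,0.17],[0,0,0,0,0,0.009],[0,0,0,0,0,0],[0,0,0,0,0,0]], grip=-0.2)

```text
time: 15.35
eef_pos: [0.5257, 0.3038, 0.1387]
tcp_rot: [0.951, -0.309, 0.001, -0.001]
contact_force: [0.7, 0.1, 0.0]
grip_width: 0.403
grasp_force: 0.0
```

```bash
python3 - <<'E'
from h import *
o,c=wrist(); save(c,'w7'); print(o['eef_pos'],o['tcp_rot'],o['qpos'])
W=cloud(c); m=big((W[...,2]>.076)&(W[...,2]<.09)&(abs(W[...,0]-.525)<.05)&(abs(W[...,1]-.303)<.05)&(c['pixels'].max(2)<90)); v,u=np.where(m); z=np.percentile(W[m][:,2],90); print('wing',m.sum(),rect(cast(c,np.c_[u,v],z)),rect(W[m]),'top z',z)
E
```

```text
[0.52569752 0.30384405 0.1386932 ] [ 9.51017309e-01 -3.09136175e-01  5.12078794e-04 -8.01040194e-04] [ 7.90485456e-01  4.42095316e-01 -1.76986928e-01  2.39838858e-04
 -9.49822665e-01  1.51602054e-01]
wing 833 (array([527.8, 301.9]), array([13.9, 43.7]), np.float32(138.18)) (array([526.7, 302.5]), array([14.3, 43.1]), np.float32(137.44)) top z 0.0834929247045194
```

View pics/w7.png

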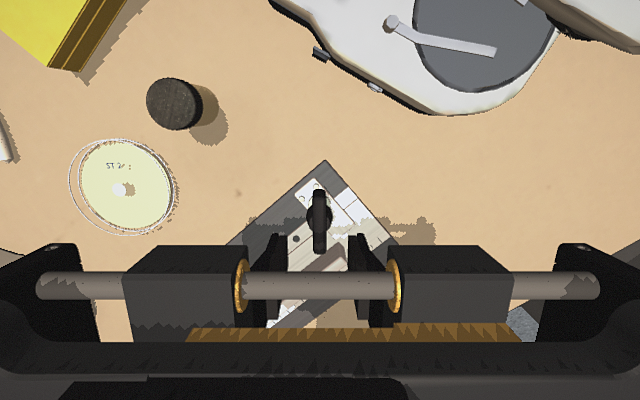

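The wrist view shows the bar upright at column 320, midway between the fingers. I descend and grip.

Call:
send_rows(series=[[0,-0.0005,-0.02,0,0,0],[0,0,-0.02,0,0,0],[0,0,-0.016,0,0,0],[0,0,-0.01,0,0,0],[0,0,0,0,0,0],[0,0,0,0,0,0]])

```text
time: 16.15
eef_pos: [0.5259, 0.3032, 0.0723]
tcp_rot: [0.951, -0.309, 0.0, -0.001]
contact_force: [0.9, 0.4, -1.2]
grip_width: 0.402
grasp_force: 0.0
```

Call:
send_rows(series=[[0,0,0,0,0,0],[0,0,0,0,0,0],[0,0,0,0,0,0],[0,0,0,0,0,0],[0,0,0,0,0,0]], grip=-1)

```text
time: 16.77
eef_pos: [0.5254, 0.3027, 0.0718]
tcp_rot: [0.951, -0.309, 0.0, 0.0]
contact_force: [-0.6, -0.1, 0.9]
grip_width: 0.111
grasp_force: 30.0
```

Call:
send_rows(series=[[0,0,-0.0002,0,0,-0.1],[0,0,-0.0003,0,0,-0.17],[0,0,-0.0003,0,0,-0.17],[0,0,-0.0003,0,0,-0.17],[0,0,-0.0003,0,0,-0.17],[0,0,-0.0002,0,0,-0.12],[0,0,0,0,0,0]])

```text
time: 17.65
eef_pos: [0.5253, 0.3026, 0.0703]
tcp_rot: [0.723, -0.691, -0.0, 0.0]
contact_force: [-2.4, -0.7, 2.7]
grip_width: 0.109
grasp_force: 30.0
```

```bash
cat > st.py <<'E'
from h import *
o=get_obs(); q=o['tcp_rot']; y=Ro.from_quat(q).as_matrix()[:,1]; w=np.degrees(np.arctan2(y[1],y[0]))-90
print('pos',np.round(o['eef_pos'],4),'toolwing deg',round((w-4.8)%180,1),'q6',round(o['qpos'][5],3),'f',np.round(o['contact_force'],1),'tq',np.round(o['torque'],3),round(o['grip_width'],3),round(o['time'],2))
E
python3 st.py
```

```text
pos [0.5253 0.3026 0.0703] toolwing deg 87.7 q6 -0.745 f [-2.4 -0.7  2.7] tq [-0.206  0.544 -0.091] 0.109 17.65
```

Call:
send_rows(series=[[0,0,-0.0002,0,0,-0.1],[0,0,-0.0003,0,0,-0.17],[0,0,-0.0003,0,0,-0.17],[0,0,-0.0003,0,0,-0.17],[0,0,-0.0003,0,0,-0.17],[0,0,-0.0003,0,0,-0.17],[0,0,-0.0003,0,0,-0.17],[0,0,-0.0002,0,0,-0.13],[0,0,0,0,0,0]])

```text
time: 18.77
eef_pos: [0.5251, 0.3029, 0.0682]
tcp_rot: [-0.182, 0.983, 0.0, -0.0]
contact_force: [-2.9, 0.5, 5.0]
grip_width: 0.111
grasp_force: 30.0
```

```bash
python3 st.py
```

```text
pos [0.5251 0.3029 0.0682] toolwing deg 16.2 q6 -1.993 f [-2.9  0.5  5. ] tq [-0.089  1.064 -0.053] 0.111 18.77
```

Call:
send_rows(series=[[0,0,-0.0001,0,0,-0.07],[0,0,-0.0001,0,0,-0.07],[0,0,0,0,0,0]])

```text
time: 19.15
eef_pos: [0.5251, 0.3028, 0.0681]
tcp_rot: [-0.113, 0.994, -0.0, -0.0]
contact_force: [-3.4, 0.1, 5.1]
grip_width: 0.114
grasp_force: 30.0
```

```bash
python3 st.py
```

```text
pos [0.5251 0.3028 0.0681] toolwing deg 8.2 q6 -2.133 f [-3.4  0.1  5.1] tq [ 0.02   1.092 -0.04 ] 0.114 19.15
```

Call:
send_rows(series=[[0,0,0,0,0,-0.05],[0,0,0,0,0,-0.05],[0,0,0,0,0,0]])

```text
time: 19.52
eef_pos: [0.525, 0.3029, 0.068]
tcp_rot: [-0.064, 0.998, 0.0, -0.0]
contact_force: [-4.0, -0.2, 4.9]
grip_width: 0.113
grasp_force: 30.0
```

```bash
python3 st.py
```

```text
pos [0.525  0.3029 0.068 ] toolwing deg 2.5 q6 -2.233 f [-4.  -0.2  4.9] tq [0.061 1.112 0.007] 0.113 19.52
```

Call:
send_rows(series=[[0,0,0,0,0,-0.04],[0,0,0,0,0,-0.04],[0,0,0,0,0,0]])

```text
time: 19.9
eef_pos: [0.5251, 0.3029, 0.068]
tcp_rot: [-0.025, 1.0, -0.0, -0.0]
contact_force: [-4.1, 0.1, 5.2]
grip_width: 0.11
grasp_force: 30.0
```

```bash
python3 st.py
```

```text
pos [0.5251 0.3029 0.068 ] toolwing deg 178.0 q6 -2.311 f [-4.1  0.1  5.2] tq [0.051 1.056 0.458] 0.11 19.9
```

Call:
send_rows(series=[[0,0,0,0,0,-0.03],[0,0,0,0,0,0]])

```text
time: 20.15
eef_pos: [0.5251, 0.3029, 0.068]
tcp_rot: [-0.01, 1.0, -0.0, -0.0]
contact_force: [-3.9, -0.2, 5.7]
grip_width: 0.115
grasp_force: 30.0
```

```bash
python3 st.py
```

```text
pos [0.5251 0.3029 0.068 ] toolwing deg 176.4 q6 -2.341 f [-3.9 -0.2  5.7] tq [0.033 1.068 0.637] 0.115 20.15
```

Call:
send_rows(series=[[0,0,0,0,0,0.06],[0,0,0.0002,0,0,0.16],[0,0,0.0003,0,0,0.16],[0,0,0.0003,0,0,0.16],[0,0,0.0003,0,0,0.16],[0,0,0.0003,0,0,0.16],[0,0,0.0003,0,0,0.16],[0,0,0.0003,0,0,0.16],[0,0,0.0003,0,0,0.16],[0,0,0.0002,0,0,0.16],[0,0,0.0002,0,0,0.16],[0,0,0,0,0,0]])

```text
time: 21.65
eef_pos: [0.5253, 0.3027, 0.0704]
tcp_rot: [0.743, -0.669, -0.0, 0.0]
contact_force: [-1.6, -0.3, 3.8]
grip_width: 0.112
grasp_force: 30.0
```

```bash
python3 st.py; python3 b.py; python3 - <<'E'
from h import *
i=[cv2.imread(f'pics/{n}.png') for n in('w2','t2','s2')]
cv2.imwrite('pics/m3.png',np.vstack([cv2.resize(i[0][60:300,120:520],(600,340)),np.hstack([cv2.resize(i[1][175:250,240:340],(300,225),interpolation=2),cv2.resize(i[2][210:300,260:380],(300,225),interpolation=2)])]))
E
```

```text
pos [0.5253 0.3027 0.0704] toolwing deg 91.2 q6 -0.686 f [-1.6 -0.3  3.8] tq [-0.148  0.799  0.078] 0.112 21.65
[0.52528183 0.30265643 0.07038282] [ 7.42880117e-01 -6.69424450e-01 -9.94071287e-06  1.93825005e-04] [-1.5930661  -0.28525187  3.75580148]
```

View pics/m3.png

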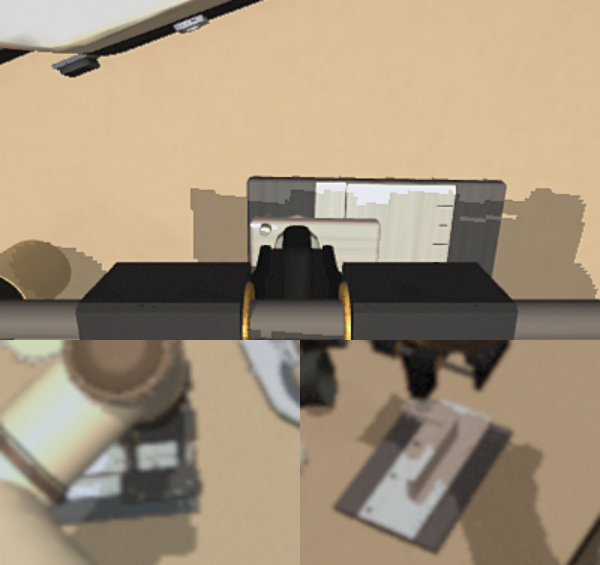

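The straightedge lies under the strap and against the fence, and the bar is pinched along the base's y. I check end level and yaw numerically once more.

```bash
python3 - <<'E' 2>/dev/null
from fit import *
a=-np.radians(4.8); R=np.array([[np.cos(a),-np.sin(a)],[np.sin(a),np.cos(a)]]); O=np.array([.4993,.3635])
F=lambda P:(lambda Q:Q[(abs(Q[:,0]+.015)<.075)&(abs(Q[:,1])<.105)])((P-O)@R.T)
for n in('w2','s2'):
    c=dict(np.load(n+'.npz',allow_pickle=True))
    pl=F(cp(c,.002,.0115,False,.008)); W=cloud(c); g=c['pixels']
    v,u=np.where((W[...,2]>.0105)&(W[...,2]<.017)&(g.min(2)>(125 if n=='w2' else 90))); se=F(cast(c,np.c_[u,v],.014)[:,:2]); se=se[se[:,0]<-.003]
    def sh(nm,P,al,f,lo,hi,at):
        try: e=edge(P,al,f,lo,hi,.003); print(n,nm,e[1],'deg',round(np.degrees(np.arctan(e[0][0])),2),np.round(np.polyval(e[0],at)*1e3,2))
        except Exception as x: print(n,nm,x)
    for f,s in((np.min,'-y'),(np.max,'+y')):
        sh('plate'+s,pl,0,f,-.074,-.052,[-.06,-.025]); sh('plate(fence side)'+s,pl,0,f,.015,.045,[-.06,-.025]); sh('SE'+s,se,0,f,-.047,-.01,[-.06,-.025])
    sh('plate-x',pl,1,np.min,-.085,.085,[-.08,0,.08]); sh('SE-x',se,1,np.min,-.085,.085,[-.08,0,.08])
E
```

```text
w2 plate-y 8 deg -0.85 [-91.83 -92.35]
w2 plate(fence side)-y 10 deg 1.15 [-93.37 -92.66]
w2 SE-y 13 deg 0.73 [-91.12 -90.68]
w2 plate+y 6 deg -1.01 [-48.6  -49.22]
w2 plate(fence side)+y 10 deg -65.05 [205.52 130.3 ]
w2 SE+y 10 deg 1.16 [-51.48 -50.77]
w2 plate-x 18 deg 44.88 [-87.95  -8.28  71.4 ]
w2 SE-x 12 deg -0.06 [-49.59 -49.68 -49.77]
s2 plate-y 8 deg -2.11 [-85.05 -86.34]
s2 plate(fence side)-y 10 deg 1.77 [-55.28 -54.2 ]
s2 SE-y 12 deg 0.27 [-86.25 -86.09]
s2 plate+y 7 deg -3.04 [92.42 90.56]
s2 plate(fence side)+y 8 deg -4.32 [99.7  97.05]
s2 SE+y 12 deg -1.51 [92.78 91.85]
s2 plate-x 42 deg -0.01 [-77.63 -77.64 -77.65]
s2 SE-x 48 deg -0.19 [-50.69 -50.95 -51.21]
```

Call:
send_rows(series=[[0,0,0.0003,0,0,0.02],[0,0,0.0003,0,0,0],[0,0,0,0,0,0]])

```text
time: 22.18
eef_pos: [0.5253, 0.3027, 0.0705]
tcp_rot: [0.749, -0.662, -0.0, 0.0]
contact_force: [-2.4, 0.2, 0.8]
grip_width: 0.113
grasp_force: 30.0
```

```bash
python3 st.py; python3 -c "
from bench import order; print(order.job_done())"
```

```text
pos [0.5253 0.3027 0.0705] toolwing deg 92.2 q6 -0.667 f [-2.4  0.2  0.8] tq [-0.077  0.562  0.008] 0.113 22.18
the job is handed in; nothing more can be done
None
```

I handed the job in at about 22 s: the straightedge is against the fence under the strap, its ends level to within about 1 mm by camera. The thumbscrew was seated, then backed off about a quarter turn, and the gripper still holds it there.

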